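# Press down the lid joint of a gift case with a spring stylus

### The arm

A 6-joint arm with a two-finger parallel gripper is mounted at the origin on the work surface. World frame = base frame: x ahead of the robot, y to its left, z up, the work surface at z = 0. Lengths are in m, angles in rad, forces in N, time in s.
With the tool pointing down it reaches from about 0.375 to 0.975 m from the base axis. Payload 3.8 kg.
Tool frame: the origin (TCP) lies midway between the tips of the shut fingers; the grasp point (between the pads) lies robot.grip_depth behind it (robot.grip_depth is the distance from the TCP to the grasp point, in m); z points along the fingers, y is the line along which they close (so a half turn about z gives the same grasp; the last joint's range is limited). The gripper opens to 88 mm and grips with 3 to 60 N. Pads are 18 mm wide; open, the fingers measure 123 mm over their backs; the gripper's body (75 mm by 187 mm) begins 45 mm behind the grasp point.
Start: joints at [-1.212, 0.264, 1.604, -0, 1.274, -0.037], TCP at [0.26, -0.623, 0.239] pointing down, gripper open.
Joint ranges: [-2.63, 2.63], [-0.94, 2.18], [0.31, 2.57], [-1.31, 4.45], [0, 2.66], [-2.55, 2.55]. Speed limits (rad/s): [2.57, 2.57, 3.14, 3.14, 3.14, 3.14].

### API

Orientations are given as a 3x3 rotation matrix whose columns are the frame's x, y, z axes.
In Python, from plant import robot gives the robot as it stands. Calls block until the motion is done:
- robot.move_ptp(position, orientation): joint-space move of the TCP to a pose.
- robot.servo_line(position, attitude=None, vel=0.15): straight line of the TCP; attitude=None keeps the orientation; vel is the mean speed in m/s.
- robot.set_joints(angles): joint-space move.
- robot.grip(opening, newtons=None): opening from 0.0 (shut) to 1.0 (fully open); newtons is the grip in N (None keeps the last); returns when the fingers have stopped.
- robot.wait(seconds).
- robot.solve_ik(position, orientation): joint angles nearest the present ones, or None.
- robot.get_obs(): the state.
- robot.read_camera(name): name is "scene" or "top" or "wrist"; returns (picture, depth): 480x640x3 uint8, red, green, blue; 480x640 float32, m along the optical axis (not along the pixel's ray), 0 where there is no reading.
- robot.camera_model(name): a dict with "fx", "fy", "cx", "cy" (pixels), "R" (3x3) and "t" (3): a world point X has camera coordinates R X + t; the wrist camera has in their place "mount" (4x4, takes a point from camera to tool coordinates, whose origin is the TCP and whose axes are the flange's). Camera axes: x right, y down, z forward; pixel columns grow to the right and rows downward; lengths in m; the calibration is good to about 2 mm. The wrist camera is an equidistant fisheye: a pixel r from the principal point sees the ray r / f radians off the axis. A picture is of the moment at which its call begins: read the wrist's pose just before it. camera_model takes no time and is no camera call.
A pose or a line that the arm cannot do raises robot.MotionError and nothing moves.
- robot.close_job(): hands the job in; it is judged then, once.
Trained networks look in the newest picture that a camera, given by its name, has taken for a name from the list of things; names that differ only in an ending like _2 or _b are one class to them, and where a whole thing is asked for, a point or a joint stands for the part that bears it (a point fixed in the world has none). Each returns a list of dicts, best first, with "score" (0 to 1); they miss things now and then, are a little off and sometimes report something else, mostly with a low value. They report only what shows in the picture. A call takes as long as a camera call. They do not tell look-alikes from the thing itself.
- robot.boxes_of(camera, target): "rect" ([left, top, right, bottom] in pixels, round what is visible of it).
- robot.place_of(camera, target): "xy" ([column, row] in pixels: a listed point, or the origin of a listed thing).
The state is a dict: "time": time; "joint_pos": joint angles; "joint_vel": joint speeds; "tau": joint torques, N m; "position": TCP position; "tcp_rot": TCP orientation; "contact_force": force on the tool from outside, world axes, zero at the start; "wrist_torque": the same for the moment, N m; "finger_gap": opening from 0.0 (shut) to 1.0 (fully open); "finger_force": force on a finger pad.
Only numpy, scipy, OpenCV 4.12 (cv2) and the standard library are available. Lean on these libraries where they do the work, as an engineer would, in place of code of your own. Each camera call takes 0.05 s, during which the arm holds its last target. There are 200 camera calls.

### The job

Take the orange-handled stylus off its fork and draw its sprung ball tip along the whole joint channel in the top of the gift case, in one slow pass (about 2 to 3 cm per second) from the orange-marked end to the white-marked end, pressed lightly and evenly all the way with about half a kilo (5 N), never hard. The case sits unevenly in its nest, higher or lower and leaning, so feel for the joint and follow it by force. Then hang the stylus upright in its fork again, and leave the bottles and other goods where they stand.

Things in the scene. Friction and masses are not known exactly. Their poses are not given: they have to be found in the camera images.
- stylus: Upright stylus, hung in the fork. Origin: centre of the underside of its aluminium collar (disc 42 mm across, 6 mm thick) that rests on the fork; z up. Above it a 20 x 20 mm orange handle, sides along x and y, from 6 to 62 mm over the origin: grip it there from above. Below it a steel shaft 17 mm thick, 50 mm long, then the sprung tip. About 0.2 kg, varies.
- stylus_tip (a point): Lowest point of the stylus's polished ball tip (8 mm across, on an 8 mm rod), 75 mm below the stylus's origin when not pressed. It slides up into the shaft against a spring: about 1 N to start, then 1.2 N per mm, travel 16 mm.
- stand: Grey stand fixed to the table, with a blue fork; origin underneath, below the fork seat; x points from the fork's open mouth to the post. Base 120 x 100 x 12 mm; post 60 mm wide, 20 mm thick, centred 48 mm behind the seat, ending at the fork's top (105 mm). Nothing stands higher than the fork.
- fork_seat (a point): Middle of the fork's slot, at its top face (105 mm up): where the stylus's origin belongs when hung. Stand's axes. Two prongs along x, 16 mm wide, 10 mm thick, leave a slot 25 mm wide, open above, below and at the front, where the prongs end 34 mm before the seat: the stylus lifts straight out.
- nest: Grey tray 112 x 204 mm, 30 mm high, fixed, holding the gift case (90 x 180 mm, dark two-part lid). Origin under its centre, y along it to the white-marked end, z up. A channel 11 mm wide, 6 mm deep, with a flat brass-coloured floor runs along the lid in three straight legs, start - bend1 - bend2 - end, and on to the case's ends. The case does not give when pressed.
- seam_start (a point): Start of the run: mid channel between the orange marks, at the floor's nominal height (56 mm). Nest frame x -12, y -75 mm. The seam points are true seen from above, but the real floor, at mid length, is up to 5 mm higher or lower, and it leans, rising or falling evenly by up to 12 mm from start to end. This is shown nowhere: find it by touch.
- seam_bend1 (a point): First bend of the channel, nominal floor height. Nest frame x -12, y -25 mm.
- seam_bend2 (a point): Second bend of the channel, nominal floor height. Nest frame x 12, y 25 mm.
- seam_end (a point): End of the run: middle of the channel between the two white marks, nominal floor height. Nest frame x 12, y 75 mm.
- bottle_mid: Full dark square bottle, 36 x 62 mm, 177 mm high with its wooden stopper, a bystander; origin under its centre
- bottle_left: Full dark square bottle, 36 x 62 mm, 177 mm high with its wooden stopper, a bystander; origin under its centre
- bottle_right: Full dark square bottle, 36 x 62 mm, 177 mm high with its wooden stopper, a bystander; origin under its centre
- bottle_far: Full dark square bottle, 36 x 62 mm, 177 mm high with its wooden stopper, a bystander; origin under its centre
- label_roll: White roll of labels standing on end, 76 mm across, 45 mm high, a bystander; origin under its centre
- stopper_box: Cardboard box 70 x 110 x 50 mm, a bystander; origin under its centre
There are look-alikes about, which are no part of the job. Of the things that look like the stand, the largest one is meant.

How it is judged:
On the way, in this order (a step that is already met when the one before it is completed fails the run):
1. the stylus tip is in the channel at 0 % of the way from the orange marks to the white marks, pressing the case with 2 to 10 N (within 5 mm, for 0.2 s) (x of stylus_tip in the frame of nest between -0.0168 and -0.0072 m and y of stylus_tip in the frame of nest between -0.08 and -0.07 m and contact force between stylus and nest between 2 and 10 N), for 0.2 s.
2. the stylus tip is in the channel at 11 % of the way from the orange marks to the white marks, pressing the case with 2 to 10 N (within 5 mm, for 0.2 s) (x of stylus_tip in the frame of nest between -0.0168 and -0.0072 m and y of stylus_tip in the frame of nest between -0.0627 and -0.0527 m and contact force between stylus and nest between 2 and 10 N), for 0.2 s.
3. the stylus tip is in the channel at 22 % of the way from the orange marks to the white marks, pressing the case with 2 to 10 N (within 5 mm, for 0.2 s) (x of stylus_tip in the frame of nest between -0.0168 and -0.0072 m and y of stylus_tip in the frame of nest between -0.0455 and -0.0355 m and contact force between stylus and nest between 2 and 10 N), for 0.2 s.
4. the stylus tip is in the channel at 33 % of the way from the orange marks to the white marks, pressing the case with 2 to 10 N (within 5 mm, for 0.2 s) (x of stylus_tip in the frame of nest between -0.016 and -0.0064 m and y of stylus_tip in the frame of nest between -0.0284 and -0.0184 m and contact force between stylus and nest between 2 and 10 N), for 0.2 s.
5. the stylus tip is in the channel at 44 % of the way from the orange marks to the white marks, pressing the case with 2 to 10 N (within 5 mm, for 0.2 s) (x of stylus_tip in the frame of nest between -0.0085 and 0.0011 m and y of stylus_tip in the frame of nest between -0.0128 and -0.0028 m and contact force between stylus and nest between 2 and 10 N), for 0.2 s.
6. the stylus tip is in the channel at 56 % of the way from the orange marks to the white marks, pressing the case with 2 to 10 N (within 5 mm, for 0.2 s) (x of stylus_tip in the frame of nest between -0.0011 and 0.0085 m and y of stylus_tip in the frame of nest between 0.0028 and 0.0128 m and contact force between stylus and nest between 2 and 10 N), for 0.2 s.
7. the stylus tip is in the channel at 67 % of the way from the orange marks to the white marks, pressing the case with 2 to 10 N (within 5 mm, for 0.2 s) (x of stylus_tip in the frame of nest between 0.0064 and 0.016 m and y of stylus_tip in the frame of nest between 0.0184 and 0.0284 m and contact force between stylus and nest between 2 and 10 N), for 0.2 s.
8. the stylus tip is in the channel at 78 % of the way from the orange marks to the white marks, pressing the case with 2 to 10 N (within 5 mm, for 0.2 s) (x of stylus_tip in the frame of nest between 0.0072 and 0.0168 m and y of stylus_tip in the frame of nest between 0.0355 and 0.0455 m and contact force between stylus and nest between 2 and 10 N), for 0.2 s.
9. the stylus tip is in the channel at 89 % of the way from the orange marks to the white marks, pressing the case with 2 to 10 N (within 5 mm, for 0.2 s) (x of stylus_tip in the frame of nest between 0.0072 and 0.0168 m and y of stylus_tip in the frame of nest between 0.0527 and 0.0627 m and contact force between stylus and nest between 2 and 10 N), for 0.2 s.
10. the stylus tip is in the channel at 100 % of the way from the orange marks to the white marks, pressing the case with 2 to 10 N (within 5 mm, for 0.2 s) (x of stylus_tip in the frame of nest between 0.0072 and 0.0168 m and y of stylus_tip in the frame of nest between 0.07 and 0.08 m and contact force between stylus and nest between 2 and 10 N), for 0.2 s.
At the end, for the whole second after the job is handed in: The stylus hangs in its fork at rest and upright (within 0.08 rad): its collar rests on the fork's top (within 3 mm in height) within 15 mm of the seat; every bottle, the label roll and the box are within 20 mm of where they stood (horizontal distance between stylus and fork_seat below 0.015 m and z of stylus in the frame of fork_seat between -0.003 and 0.003 m and angle between stylus's own z axis and vertical below 0.08 rad and linear speed of stylus below 0.02 m/s and distance of each of bottle_mid, bottle_left, bottle_right, bottle_far, label_roll, stopper_box from where it was at the start of the episode below 0.02 m); the robot touches nothing.
It fails at once if the case is pressed hard, above 15 N (contact force between stylus and nest above 15 N).
It fails at once if the hand or arm pushes on the case or nest (above 3 N) (contact force between any of the fingers, the arm and nest above 3 N).
It fails at once if a bystander is shifted by more than 20 mm (distance of any of bottle_mid, bottle_left, bottle_right, bottle_far, label_roll, stopper_box from where it was at the start of the episode above 0.02 m).
It also fails if it takes over 72 s, if anything falls off the work surface, if the arm or the gripper's body presses on something with over 40 N, if the wrist force passes 120 N, or if a joint passes its speed limit or range.

## Working session

There is one attempt and no reset: what is moved stays moved. The work goes in short steps, each a Python script; the robot and the scene stay as the last script left them, time stands still between calls to the robot, and variables do not carry over. Pictures are saved under pics/ and viewed, at most 10 in all, crops included, and the job is handed in when it is done.

```bash
ls; mkdir -p pics
python3 - <<'E'
from plant import robot
import cv2,numpy as np
o=robot.get_obs(); print(o['time'],o['position'],o['contact_force'],robot.grip_depth,o['finger_gap'])
for c in ['top','scene']:
    p,d=robot.read_camera(c); cv2.imwrite(f'pics/{c}0.png',p[:,:,::-1]); np.save(f'pics/{c}0.npy',d)
    m=robot.camera_model(c); print(c,{k:np.round(v,3).tolist() for k,v in m.items()})
    for n in ['stylus','stand','fork_seat','nest','seam_start','seam_bend1','seam_bend2','seam_end']:
        print(n,[(np.round(r['xy'],1).tolist(),round(r['score'],2)) for r in robot.place_of(c,n)][:4])
print(robot.get_obs()['time'])
E
```

```text
pics
0.0 [ 0.25999391 -0.62217968  0.23741252] [-0.48711552  0.65686355 -0.07448202] 0.0187 0.9989027290932214
top {'fx': 573.239, 'fy': 573.239, 'cx': 320.881, 'cy': 234.787, 'R': [[-0.019, -1.0, -0.021], [-0.984, 0.022, -0.178], [0.179, 0.017, -0.984]], 't': [0.033, 0.574, 1.343]}
stylus [([432.2, 236.2], 0.67)]
stand [([437.7, 304.0], 0.84), ([333.8, 205.3], 0.7), ([423.9, 243.8], 0.69), ([482.8, 261.6], 0.66)]
fork_seat [([492.0, 254.4], 0.8), ([433.2, 240.9], 0.64), ([444.1, 301.1], 0.6)]
nest [([250.1, 273.7], 0.6), ([273.9, 286.2], 0.17)]
seam_start [([274.0, 286.6], 0.58)]
seam_bend1 [([238.0, 263.9], 0.78), ([255.8, 276.4], 0.55)]
seam_bend2 [([238.0, 263.9], 0.78), ([255.8, 276.4], 0.55)]
seam_end [([220.9, 256.1], 0.76)]
scene {'fx': 437.501, 'fy': 437.501, 'cx': 328.517, 'cy': 241.579, 'R': [[-0.248, 0.969, -0.014], [0.51, 0.118, -0.852], [-0.824, -0.218, -0.523]], 't': [0.136, -0.198, 1.491]}
stylus [([231.4, 232.0], 0.97), ([415.1, 274.2], 0.53), ([534.6, 303.7], 0.31)]
stand [([193.0, 248.0], 0.86), ([237.1, 261.7], 0.71), ([248.2, 233.1], 0.56)]
fork_seat [([230.4, 226.6], 0.93), ([245.4, 208.3], 0.83), ([183.0, 222.3], 0.56)]
nest [([415.9, 274.6], 0.73)]
seam_start [([390.1, 239.8], 0.76)]
seam_bend1 [([414.1, 246.3], 0.95), ([430.7, 261.3], 0.79)]
seam_bend2 [([414.1, 246.3], 0.95), ([430.7, 261.3], 0.79)]
seam_end [([448.9, 265.6], 0.91)]
0.9
```

View pics/top0.png

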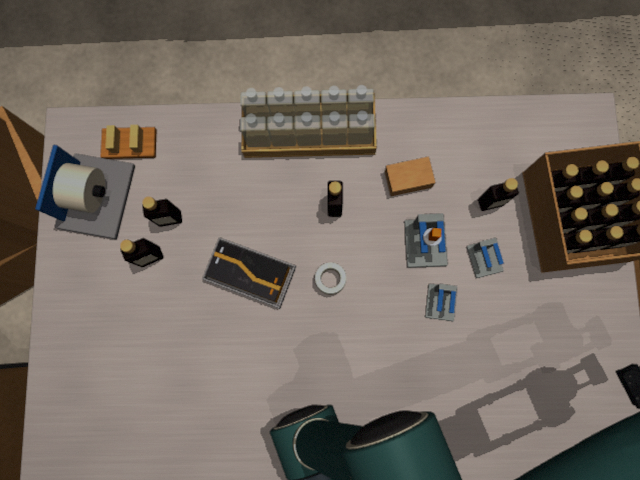

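View pics/scene0.png

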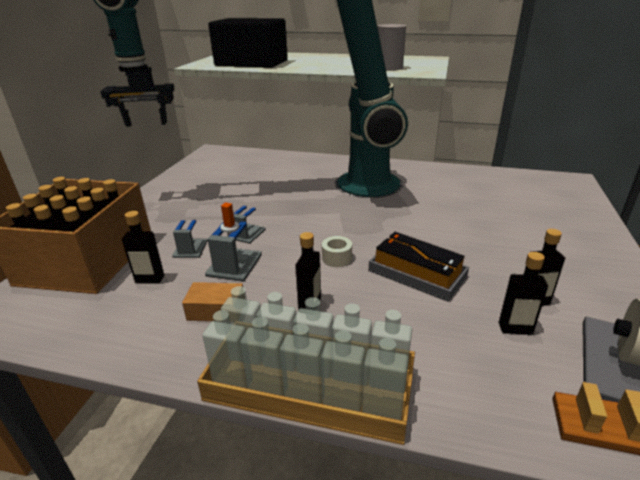

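```bash
cat > h.py <<'E'
from plant import robot
import numpy as np,cv2
def plane(cam,uv,z):
    """pixel -> world point on the plane z (fixed cameras)"""
    m=robot.camera_model(cam); R=np.array(m['R']);t=np.array(m['t'])
    r=R.T@np.array([(uv[0]-m['cx'])/m['fx'],(uv[1]-m['cy'])/m['fy'],1]); c=-R.T@t
    return c+r*(z-c[2])/r[2]
def cloud(cam,d):
    m=robot.camera_model(cam); R=np.array(m['R']);t=np.array(m['t'])
    v,u=np.mgrid[:480,:640]; P=np.stack([(u-m['cx'])/m['fx']*d,(v-m['cy'])/m['fy']*d,d],-1)
    return (P-t)@R
def wplane(obs,uv,z):
    m=robot.camera_model('wrist'); M=np.array(m['mount']); x=(uv[0]-m['cx'])/m['fx'];y=(uv[1]-m['cy'])/m['fy']
    th=np.hypot(x,y); s=np.sin(th)/th if th>1e-9 else 1
    ray=np.array([x*s,y*s,np.cos(th)]); Rw=np.array(obs['tcp_rot'])
    c=Rw@M[:3,3]+obs['position']; r=Rw@M[:3,:3]@ray
    return c+r*(z-c[2])/r[2]
def down(yaw):
    """tool pointing down, tool y (closing line) at world angle yaw+90deg"""
    c,s=np.cos(yaw),np.sin(yaw); return np.array([[c,s,0],[s,-c,0],[0,0,-1.]])
E
python3 - <<'E'
from h import *
d=np.load('pics/top0.npy'); im=cv2.imread('pics/top0.png'); P=cloud('top',d)
def rect(box,lo,hi,name):
    u0,v0,u1,v1=box; Q=P[v0:v1,u0:u1].reshape(-1,3); k=(Q[:,2]>lo)&(Q[:,2]<hi)&(d[v0:v1,u0:u1].ravel()>0)
    r=cv2.minAreaRect((Q[k,:2]*1000).astype(np.float32)); print(name,k.sum(),r,np.median(Q[k],0))
rect((190,225,310,318),.02,.1,'nest'); rect((190,225,310,318),.045,.09,'case')
rect((400,205,455,272),.09,.115,'fork'); rect((400,205,455,272),.006,.05,'base'); rect((400,205,455,272),.15,.18,'handle top')
for n,uv in dict(start=(274,286.6),bend1=(255.8,276.4),bend2=(238,263.9),end=(220.9,256.1)).items(): print(n,plane('top',uv,.056).round(4))
for n,uv in dict(start=(390.1,239.8),bend1=(414.1,246.3),bend2=(430.7,261.3),end=(448.9,265.6)).items(): print('scene',n,plane('scene',uv,.056).round(4))
print('seat',plane('top',(433.2,240.9),.105),plane('scene',(230.4,226.6),.105))
m=robot.camera_model('wrist'); print(m)
a=cv2.resize(im[200:275,395:515],None,fx=5,fy=5,interpolation=2); b=cv2.resize(im[225:315,190:310],None,fx=5,fy=5,interpolation=2)
cv2.imwrite('pics/crop1.png',cv2.resize(np.vstack([a,b]),(400,550)))
E
```

```text
nest 3462 ((490.89776611328125, 202.53134155273438), (205.81739807128906, 112.3907470703125), 68.5267333984375) [0.48887031 0.19914897 0.06328298]
case 2847 ((491.224609375, 203.3269500732422), (183.2331085205078, 90.4342269897461), 68.54423522949219) [0.48973502 0.20073121 0.06423795]
fork 705 ((564.914306640625, -236.35086059570312), (92.2953109741211, 59.70103073120117), 0.9802789092063904) [ 0.5708665  -0.23074527  0.10549095]
base 1172 ((568.4188842773438, -242.99545288085938), (133.6235809326172, 169.68869018554688), 86.35870361328125) [ 0.53357166 -0.21742633  0.01208285]
handle top 98 ((554.680419921875, -235.81289672851562), (19.607852935791016, 20.731170654296875), 83.93032836914062) [ 0.55332627 -0.23504091  0.16630104]
start [0.4503 0.1361 0.056 ]
bend1 [0.4757 0.1797 0.056 ]
bend2 [0.5068 0.2228 0.056 ]
end [0.5267 0.2644 0.056 ]
scene start [0.4443 0.1292 0.056 ]
scene bend1 [0.461  0.1886 0.056 ]
scene bend2 [0.5165 0.2304 0.056 ]
scene end [0.5245 0.2704 0.056 ]
seat [ 0.54447235 -0.23999635  0.105     ] [ 0.55040736 -0.23766843  0.105     ]
{'fx': 371.64829954431775, 'fy': 371.64829954431775, 'cx': 319.0928299084705, 'cy': 239.9431766506917, 'mount': array([[ 6.92229429e-04, -9.58126150e-01, -2.86345597e-01,
         7.46712746e-02],
       [ 9.99999201e-01,  9.66210125e-04, -8.15526113e-04,
        -2.69284831e-04],
       [ 1.05804691e-03, -2.86344804e-01,  9.58126053e-01,
        -1.45582318e-01],
       [ 0.00000000e+00,  0.00000000e+00,  0.00000000e+00,
         1.00000000e+00]])}
```

View pics/crop1.png

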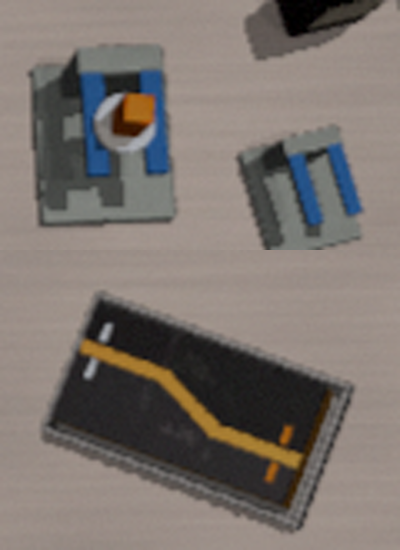

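The crop confirms it. The big stand at (433,240) carries the orange-handled stylus. The look-alikes at (487,258) and (441,301) are smaller and empty, so I choose (433,240). On the case, the orange marks are at the lower right, top px (274,286), and the white marks at the upper left (221,256). Next come close wrist looks at both.

Run:
```python
from h import *
ims=[]
for k,(p) in enumerate([(0.475,-0.236,0.25),(0.416,0.203,0.24)]):
    robot.move_ptp(p,down(0)); robot.wait(.3)
    o=robot.get_obs(); im,d=robot.read_camera('wrist'); 
    np.savez(f'pics/w{k}.npz',im=im,d=d,position=o['position'],tcp_rot=o['tcp_rot'])
    print(o['time'],o['position'],np.round(o['joint_pos'],2),d.min(),d.max())
    for n in (['stylus','fork_seat'] if k==0 else ['nest','seam_start','seam_bend1','seam_bend2','seam_end']):
        z=.105 if k==0 else .056
        for r in robot.place_of('wrist',n)[:3]: print(n,np.round(r['xy'],1),round(r['score'],2),wplane(o,r['xy'],z).round(4))
    ims.append(im[:,:,::-1])
cv2.imwrite('pics/w.png',cv2.resize(np.vstack(ims),(400,600),interpolation=cv2.INTER_AREA)); cv2.imwrite('pics/w1.png',ims[1])
```

```text
2.825 [ 0.47485287 -0.23658588  0.24987805] [-0.51 -0.02  1.9  -0.    1.26  1.06] 0.0 0.77743906
stylus [319.4 119. ] 0.59 [ 0.5594 -0.2361  0.105 ]
fork_seat [478.1 175.7] 0.78 [ 0.5182 -0.3681  0.105 ]
fork_seat [348.9 282.9] 0.58 [ 0.4242 -0.2611  0.105 ]
4.9 [0.41633191 0.20247563 0.23999259] [ 0.4  -0.15  2.04 -0.    1.25  1.97] 0.0 0.486558
nest [318.7 128.7] 0.93 [0.4936 0.2036 0.056 ]
nest [ 98.1 104.2] 0.21 [0.5316 0.4206 0.056 ]
seam_start [391.8 174.4] 0.67 [0.4537 0.1379 0.056 ]
seam_bend1 [338.6 150.4] 0.77 [0.4744 0.1861 0.056 ]
seam_bend1 [298.1 104.8] 0.61 [0.515  0.2215 0.056 ]
seam_bend2 [338.6 150.4] 0.77 [0.4744 0.1861 0.056 ]
seam_bend2 [298.1 104.8] 0.61 [0.515  0.2215 0.056 ]
seam_end [243.8  88.4] 0.71 [0.5314 0.2695 0.056 ]
```

View pics/w.png

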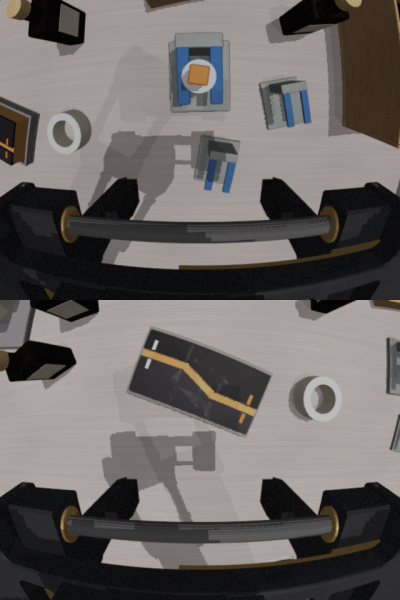

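The upper view shows the stylus in the big fork at about (200,75), its handle turned a few degrees. The lower view shows the case with its channel from the orange marks (245,405) to the white marks (150,350), unobstructed. I'll now fit both poses.

Run:
```python
from h import *
from scipy.optimize import least_squares
def proj(o,uv,z): return np.array([wplane(o,p,z)[:2] for p in uv])
w=np.load('pics/w0.npz'); h=cv2.cvtColor(w['im'],cv2.COLOR_RGB2HSV)
def seg(h,lo,hi,box):
    m=cv2.inRange(h,lo,hi); k=np.zeros_like(m); u0,v0,u1,v1=box; k[v0:v1,u0:u1]=m[v0:v1,u0:u1]; return k
m=seg(h,(3,120,90),(20,255,255),(290,80,350,150)); v,u=np.nonzero(m); d=w['d'][v,u]
print('handle px',len(u),'depth',np.percentile(d,[5,50,95]))
q=proj(w,np.c_[u,v],.167); r=cv2.minAreaRect((q*1000).astype(np.float32)); print('handle',r)
m=seg(h,(100,120,40),(125,255,255),(260,40,380,185)); v,u=np.nonzero(m)
q=proj(w,np.c_[u,v],.105); r=cv2.minAreaRect((q*1000).astype(np.float32)); print('fork',r)
print('fork y halves', np.median(q[q[:,1]>-.236,1]),np.median(q[q[:,1]<-.236,1]), np.percentile(q[:,0],[1,99]))
w=np.load('pics/w1.npz'); h=cv2.cvtColor(w['im'],cv2.COLOR_RGB2HSV)
m=seg(h,(10,110,100),(28,255,255),(200,50,440,220)); v,u=np.nonzero(m); q=proj(w,np.c_[u,v],.056)
print('gold',len(u), 'depthz'); 
L=np.array([[-.012,-.09],[-.012,-.025],[.012,.025],[.012,.09]])
def loc(p,q):
    c,s=np.cos(p[2]),np.sin(p[2]); e=q-p[:2]; return np.c_[c*e[:,0]+s*e[:,1],-s*e[:,0]+c*e[:,1]]
def res(p):
    l=loc(p,q); best=[]
    for a,b in zip(L[:-1],L[1:]):
        t=b-a; n=np.hypot(*t); t=t/n; e=l-a; s=np.clip(e@t,0,n); best.append(np.hypot(*(e-s[:,None]*t).T))
    return np.min(best,0)
f=least_squares(res,[.491,.2025,-.375],loss='soft_l1',f_scale=.006); p=f.x
l=loc(p,q); print('fit',p,np.degrees(p[2]),'rms',np.sqrt(np.mean(f.fun**2)))
g=res(p)<.008; print('gold y extent',np.percentile(l[g,1],[.3,99.7]))
# direction check by residual lateral in each leg
for a,b in ((-.085,-.03),(-.02,.02),(.03,.085)):
    k=g&(l[:,1]>a)&(l[:,1]<b); print('leg',a,np.mean(l[k,0]-np.interp(l[k,1],L[:,1],L[:,0])),np.ptp(np.percentile(l[k,0]-np.interp(l[k,1],L[:,1],L[:,0]),[3,97])))
# tape marks
for nm,lo,hi in (('orange',(3,150,100),(12,255,255)),('white',(0,0,170),(180,40,255))):
    m=seg(h,lo,hi,(200,50,440,220)); vv,uu=np.nonzero(m); ll=loc(p,proj(w,np.c_[uu,vv],.0625)); k=(abs(ll[:,0])<.045)&(abs(abs(ll[:,1])-.075)<.02)
    print(nm,k.sum(),ll[k].mean(0) if k.any() else '')
# nest rectangle from depth: heights above table
M=np.array(robot.camera_model('wrist')['mount']); c=robot.camera_model('wrist'); vv,uu=np.mgrid[50:230,180:460]; x=(uu-c['cx'])/c['fx'];y=(vv-c['cy'])/c['fy'];th=np.hypot(x,y)+1e-9
d=w['d'][50:230,180:460]; k=np.tan(th)/th; P=np.stack([x*k*d,y*k*d,d],-1)@M[:3,:3].T+M[:3,3]; W=P@w['tcp_rot'].T+w['position']
for lo,hi in ((.02,.1),(.045,.1)):
    s=(W[...,2]>lo)&(W[...,2]<hi)&(d>0)&(np.hypot(W[...,0]-.491,W[...,1]-.2025)<.125); print(cv2.minAreaRect((W[s][:,:2]*1000).astype(np.float32)),np.percentile(W[s][:,2],[5,50,95]))
```

```text
handle px 969 depth [0.21431897 0.21715896 0.2200046 ]
handle ((557.0902099609375, -234.86590576171875), (19.137365341186523, 19.099340438842773), 82.70709228515625)Traceback (most recent call last):
  File "<stdin>", line 11, in <module>
  File "<stdin>", line 3, in proj
  File "h.py", line 13, in wplane
    m=robot.camera_model('wrist'); M=np.array(m['mount']); x=(uv[0]-m['cx'])/m['fx'];y=(uv[1]-m['cy'])/m['fy']
ValueError: time passes only in moves, steps and waits
```

```bash
sed -i "s/^def wplane/_WM=robot.camera_model('wrist')\ndef wplane/; s/    m=robot.camera_model('wrist'); M=np/    m=_WM; M=np/" h.py
cat > fit.py <<'E'
from h import *
from scipy.optimize import least_squares
def proj(o,uv,z): return np.array([wplane(o,p,z)[:2] for p in uv])
w=dict(np.load('pics/w0.npz')); h=cv2.cvtColor(w['im'],cv2.COLOR_RGB2HSV)
def seg(h,lo,hi,box):
    m=cv2.inRange(h,lo,hi); k=np.zeros_like(m); u0,v0,u1,v1=box; k[v0:v1,u0:u1]=m[v0:v1,u0:u1]; return k
m=seg(h,(100,120,40),(125,255,255),(260,40,380,185)); v,u=np.nonzero(m)
q=proj(w,np.c_[u,v],.105); r=cv2.minAreaRect((q*1000).astype(np.float32)); print('fork',r)
print('fork y halves', np.median(q[q[:,1]>-.236,1]),np.median(q[q[:,1]<-.236,1]), np.percentile(q[:,0],[1,99]))
w=dict(np.load('pics/w1.npz')); h=cv2.cvtColor(w['im'],cv2.COLOR_RGB2HSV)
m=seg(h,(10,110,100),(28,255,255),(200,50,440,220)); v,u=np.nonzero(m); q=proj(w,np.c_[u,v],.056)
L=np.array([[-.012,-.09],[-.012,-.025],[.012,.025],[.012,.09]])
def loc(p,q):
    c,s=np.cos(p[2]),np.sin(p[2]); e=q-p[:2]; return np.c_[c*e[:,0]+s*e[:,1],-s*e[:,0]+c*e[:,1]]
def res(p):
    l=loc(p,q); best=[]
    for a,b in zip(L[:-1],L[1:]):
        t=b-a; n=np.hypot(*t); t=t/n; e=l-a; s=np.clip(e@t,0,n); best.append(np.hypot(*(e-s[:,None]*t).T))
    return np.min(best,0)
f=least_squares(res,[.491,.2025,-.375],loss='soft_l1',f_scale=.006); p=f.x
l=loc(p,q); print('gold',len(u),'fit',p,np.degrees(p[2]),'rms',np.sqrt(np.mean(f.fun**2)))
g=res(p)<.008; print('gold y extent',np.percentile(l[g,1],[.3,99.7]))
for a,b in ((-.085,-.03),(-.02,.02),(.03,.085)):
    k=g&(l[:,1]>a)&(l[:,1]<b); e=l[k,0]-np.interp(l[k,1],L[:,1],L[:,0]); print('leg',a,e.mean(),np.ptp(np.percentile(e,[3,97])))
for nm,lo,hi in (('orange',(3,150,100),(12,255,255)),('white',(0,0,150),(180,50,255))):
    m=seg(h,lo,hi,(200,50,440,220)); vv,uu=np.nonzero(m); ll=loc(p,proj(w,np.c_[uu,vv],.0625)); k=(abs(ll[:,0])<.04)&(abs(abs(ll[:,1])-.075)<.012)
    print(nm,k.sum(),ll[k].mean(0) if k.any() else '')
c=_WM=robot.camera_model('wrist'); M=np.array(c['mount']); vv,uu=np.mgrid[50:230,180:460]; x=(uu-c['cx'])/c['fx'];y=(vv-c['cy'])/c['fy'];th=np.hypot(x,y)+1e-9
d=w['d'][50:230,180:460]; k=np.tan(th)/th; P=np.stack([x*k*d,y*k*d,d],-1)@M[:3,:3].T+M[:3,3]; W=P@w['tcp_rot'].T+w['position']
for lo,hi in ((.02,.1),(.045,.1)):
    s=(W[...,2]>lo)&(W[...,2]<hi)&(d>0)&(np.hypot(W[...,0]-.491,W[...,1]-.2025)<.125); print(cv2.minAreaRect((W[s][:,:2]*1000).astype(np.float32)),np.percentile(W[s][:,2],[5,50,95]))
E
python3 fit.py
```

```text
fork ((558.5394897460938, -235.84422302246094), (72.20087432861328, 55.69874954223633), 1.3702706098556519)
fork y halves -0.21396248768135046 -0.2574023876641036 [0.52342626 0.5942115 ]
gold 2768 fit [ 0.493539    0.20406709 -0.37786141] -21.649864178792583 rms 0.005255976252065595
gold y extent [-0.08922021  0.0889908 ]
leg -0.085 -3.619321582986027e-05 0.010854392863282176
leg -0.02 1.7907841093073332e-05 0.011587201777819266
leg 0.03 -1.8947583325640348e-05 0.010325657143573003Traceback (most recent call last):
  File "fit.py", line 26, in <module>
    m=seg(h,lo,hi,(200,50,440,220)); vv,uu=np.nonzero(m); ll=loc(p,proj(w,np.c_[uu,vv],.0625)); k=(abs(ll[:,0])<.04)&(abs(abs(ll[:,1])-.075)<.012)
                                                             ~~~^^^^^^^^^^^^^^^^^^^^^^^^^^^^^^
  File "fit.py", line 14, in loc
    c,s=np.cos(p[2]),np.sin(p[2]); e=q-p[:2]; return np.c_[c*e[:,0]+s*e[:,1],-s*e[:,0]+c*e[:,1]]
                                     ~^~~~~~
ValueError: operands could not be broadcast together with shapes (0,) (2,)
```

Run:
```python
from h import *
Y=-0.127; X=(0.5571,-0.2349)
robot.grip(0.7)
robot.move_ptp([*X,.25],down(Y)); robot.servo_line([*X,.122],vel=.12); robot.wait(.2)
o=robot.get_obs(); print(o['time'],o['position'],o['contact_force'])
robot.grip(0.0,45); robot.wait(.2)
o=robot.get_obs(); print(o['time'],o['position'],o['contact_force'],o['finger_gap']*88,o['finger_force'])
im,d=robot.read_camera('wrist'); cv2.imwrite('pics/w2.png',im[:,:,::-1]); np.savez('pics/w2.npz',im=im,d=d,position=o['position'],tcp_rot=o['tcp_rot'])
h=cv2.cvtColor(im,cv2.COLOR_RGB2HSV); m=cv2.inRange(h,(3,120,60),(20,255,255)); m[:240]=0
n,lab,st,ce=cv2.connectedComponentsWithStats(m)
for i in range(1,n):
    if st[i,4]>60: print(st[i],ce[i])
```

```text
8.8583 [ 0.55764874 -0.23516271  0.12293717] [-0.04346681 -0.56592663 -0.96027841]
9.7667 [ 0.55708032 -0.23501266  0.12197929] [-0.35330031 -1.4908504  -0.24713594] 19.88945289308018 44.99998094514012
[614 246  17  15  68] [623.33823529 253.95588235]
[ 289  279   61   76 4005] [318.98002497 319.06766542]
[236 339  16  64 520] [242.11346154 369.45769231]
[387 339  16  64 532] [396.08834586 370.71428571]
[ 134  405  370   26 2706] [349.08832225 420.6082779 ]
```

View pics/w2.png

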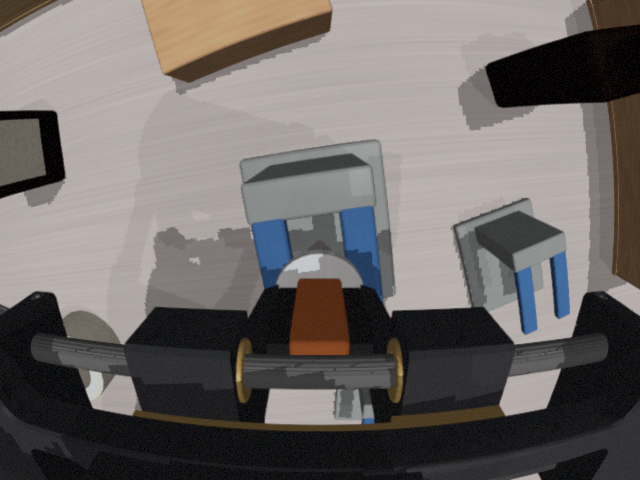

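Grip is centred (handle at column 319, the image centre line), so the lateral calibration is good. Next: lift, zero the force, touch down at the start and feel for the channel walls.

```bash
cat >> h.py <<'E'
NP=np.array([.49354,.20407]); NY=-.37786
ex=np.array([np.cos(NY),np.sin(NY)]); ey=np.array([-np.sin(NY),np.cos(NY)])
def world(n): return NP+n[0]*ex+n[1]*ey
def force(n=6,dt=.02):
    f=[]
    for _ in range(n): robot.wait(dt); f.append(robot.get_obs()['contact_force'])
    f=np.array(f); m=f.mean(0); return np.array([m[:2]@ex,m[:2]@ey,m[2]]),f.std(0)
E
python3 - <<'E'
from h import *
Y=-0.127; s=np.array([-.012,-.075])
robot.servo_line([.5571,-.2349,.225],vel=.12)
robot.move_ptp([*world(s),.225],down(Y)); robot.servo_line([*world(s),.167],vel=.08); robot.wait(.4)
b,sd=force(15); np.save('b.npy',b); o=robot.get_obs(); print('base',b,sd,o['time'],o['position'],o['finger_gap']*88)
z=.167
while z>.128:
    z-=.001; robot.servo_line([*world(s),z],vel=.02); f=force(3,.02)[0]-b
    if f[2]>1: print(round(z,4),f.round(2))
    if f[2]>4: break
t=robot.get_obs()['time']; print(t)
def wig(sgn):
    for k in range(1,8):
        q=s+[sgn*k*.0005,0]; robot.servo_line([*world(q),z],vel=.02); f=force(3,.02)[0]-b; print('x',q[0].round(5),f.round(2))
        if abs(f[0])>3.0 or f[2]>7: break
    robot.servo_line([*world(s),z],vel=.02)
wig(1); wig(-1); print((force(6)[0]-b).round(2),robot.get_obs()['time'],z)
E
```

```text
base [ 0.21079082 -0.03135927 -2.50934086] [0.54183197 0.54666518 0.40810029] 13.7917 [0.45469667 0.13877736 0.16699927] 19.741509494476507
0.151 [0.05 0.24 1.68]
0.15 [-0.26  0.44  3.07]
0.149 [-0.4  0.   4.5]
19.1917
x -0.0115 [-1.    0.05  3.99]
x -0.011 [-1.71  0.1   4.11]
x -0.0105 [-0.97 -0.    3.94]
x -0.01 [-1.12  0.43  3.99]
x -0.0095 [-1.25  0.18  4.1 ]
x -0.009 [-2.45 -0.    4.21]
x -0.0085 [-3.54  0.41  4.41]
x -0.0125 [0.41 0.11 3.67]
x -0.013 [0.65 0.5  4.18]
x -0.0135 [0.7  1.09 4.67]
x -0.014 [1.31 0.12 3.93]
x -0.0145 [1.93 0.01 3.87]
x -0.015 [3.39 0.84 4.15]
[-0.64  0.59  4.72] 23.8167 0.149
```

Both walls were felt at about x = -9.3 and -14.4 mm, so the tip is in the channel and centred. The floor contacts at TCP z of about 0.1518. Next is the single pass.

Run:
```python
from h import *
b=np.load('b.npy'); z=.149
V=np.array([[-.012,-.075],[-.012,-.025],[.012,.025],[.012,.075]]); S=np.r_[0,np.cumsum(np.hypot(*np.diff(V,axis=0).T))]
st=np.array([17.27,34.55,50,69.1,86.4,105.46,120.9,138.2,155.46])/1000
ys=[-.075]; zs=[.1518]; ws=[2.]; off=np.zeros(2); t0=robot.get_obs()['time']
def model():
    A=np.c_[np.ones(len(ys)),np.array(ys)+.075]*np.array(ws)[:,None]; r=np.array(zs)*ws
    A=np.vstack([A,[0,.0004/.04]]); r=np.r_[r,0]          # weak prior on the slope
    return np.linalg.lstsq(A,r,rcond=None)[0]
for s in st:
    n=np.array([np.interp(s,S,V[:,0]),np.interp(s,S,V[:,1])]); a=model()
    z=a[0]+a[1]*(n[1]+.075)-.0034
    robot.servo_line([*world(n+off),z],vel=.03); f=force(4,.015)[0]-b
    ys.append(n[1]); zs.append(z+(max(f[2],0)-1)/1200); ws.append(1.)
    k=min(np.searchsorted(S,s-1e-6)-1,2); t=(V[k+1]-V[k]); t/=np.hypot(*t); nn=np.array([t[1],-t[0]]); lat=f[:2]@nn
    if abs(lat)>2: off=off+nn*np.clip(lat*.0003,-.001,.001)
    print(round(robot.get_obs()['time'],2),n.round(4),round(z,4),f.round(2),'lat',round(lat,2),'off',off.round(4),'slope',model()[1].round(4))
    if f[2]>10: print('HARD'); break
    if f[2]<2: ws[-1]=3.; z-=.002; robot.servo_line([*world(n+off),z],vel=.03); print('low',(force(4,.015)[0]-b).round(2))
robot.wait(.25); print('end',(force(4)[0]-b).round(2)); print('pass s',robot.get_obs()['time']-t0)
np.save('end.npy',np.r_[world(n+off),z])
```

```text
24.61 [-0.012  -0.0577] 0.1484 [-0.68  1.44  4.62] lat -0.68 off [0. 0.] slope -0.0158
25.4 [-0.012  -0.0404] 0.1478 [-0.9   0.75  4.85] lat -0.9 off [0. 0.] slope -0.0202
26.13 [-0.012 -0.025] 0.1474 [-0.8   1.5   4.97] lat -0.8 off [0. 0.] slope -0.0214
26.98 [-0.0037 -0.0078] 0.1469 [-0.14  0.66  5.03] lat -0.41 off [0. 0.] slope -0.0218
27.77 [0.0038 0.0078] 0.1466 [-0.57  0.63  5.12] lat -0.78 off [0. 0.] slope -0.0216
28.62 [0.012 0.025] 0.1462 [-0.29  0.86  4.7 ] lat -0.63 off [0. 0.] slope -0.0232
29.36 [0.012  0.0404] 0.1457 [-0.25  1.42  4.78] lat -0.25 off [0. 0.] slope -0.0241
30.15 [0.012  0.0577] 0.1452 [-0.63  0.67  4.91] lat -0.63 off [0. 0.] slope -0.0246
30.94 [0.012 0.075] 0.1448 [-0.68  1.11  4.54] lat -0.68 off [0. 0.] slope -0.0258
end [-0.46  0.84  4.96]
pass s 7.4415999999999976
```

Run:
```python
from h import *
e=np.load('end.npy'); X=(.5571,-.2352)
robot.servo_line([e[0],e[1],.225],vel=.1)
robot.move_ptp([*X,.225],down(-.127)); robot.wait(.3); b=force(10)[0]
robot.servo_line([*X,.126],vel=.08)
z=.126
while z>.1195:
    f=force(4)[0]-b; print(round(z,4),f.round(2))
    if f[2]>1.2 or np.hypot(*f[:2])>5: break
    z-=.001; robot.servo_line([*X,z],vel=.02)
im,d=robot.read_camera('wrist'); cv2.imwrite('pics/w3.png',im[:,:,::-1]); print(robot.get_obs()['time'])
```

```text
0.126 [0.09 0.01 0.29]
0.125 [ 0.34 -0.45  0.86]
0.124 [-0.21 -0.17  0.31]
0.123 [-0.3  -0.57 -0.05]
0.122 [ 0.41 -0.02  0.22]
0.121 [-3.41  0.21  7.81]
37.6
```

View pics/w3.png

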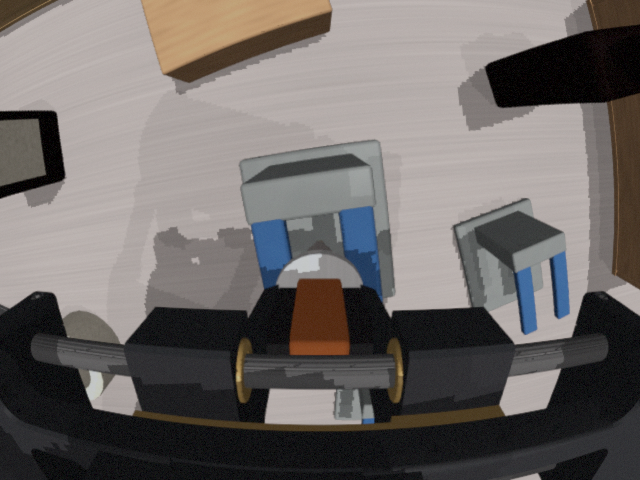

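The view matches the one at pickup: the collar is across the prongs at (318,270) and has seated, with 7.8 N felt at z = 0.121. I'll ease up, release, retreat and check.

Run:
```python
from h import *
X=(.5571,-.2352)
robot.servo_line([*X,.122],vel=.02); robot.grip(0.7); robot.wait(.2)
robot.servo_line([*X,.25],vel=.1); robot.servo_line([.475,-.236,.25],down(0),vel=.15); robot.wait(.3)
o=robot.get_obs(); im,d=robot.read_camera('wrist'); print(o['time'])
h=cv2.cvtColor(im,cv2.COLOR_RGB2HSV); m=cv2.inRange(h,(3,120,90),(20,255,255)); v,u=np.nonzero(m[80:150,290:350])
q=np.array([wplane(o,(a+290,c+80),.167)[:2] for a,c in zip(u,v)]); print('handle',cv2.minAreaRect((q*1000).astype(np.float32)),np.percentile(d[v+80,u+290],[5,50,95]))
p,d=robot.read_camera('scene'); p0=cv2.imread('pics/scene0.png')
cv2.imwrite('pics/fin.png',np.vstack([cv2.resize(im[20:220,200:440,::-1],(480,400)),cv2.resize(p[150:350,100:600,::-1],(480,192))]))
```

```text
41.2417
handle ((557.37255859375, -234.34091186523438), (19.152999877929688, 19.084869384765625), 82.60694122314453) [0.21450772 0.21722455 0.22018471]
```

View pics/fin.png

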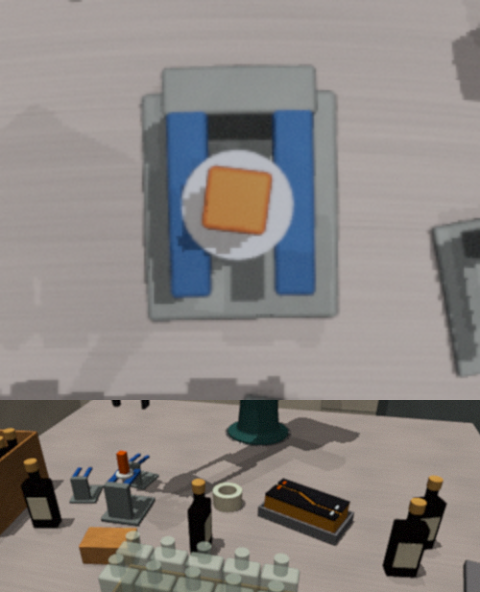

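The stylus hangs upright and centred in the fork, with its collar at (237,205) on both prongs. The handle height and position match the start to within 1 mm, and the bystanders are where they stood. I'm handing in.

```bash
python3 -c "
from plant import robot
print(robot.close_job())"
```

```text
the job is handed in; nothing more can be done
None
```

The job is handed in, though no verdict came back: the stylus followed the whole channel in one pass of about 7.4 s (2.1 cm/s) at 4.5–5.1 N wherever I read the force, and it hangs upright in its fork again, with the bystanders looking unmoved in the final picture.

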